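# Switch off the distribution box with one run of the fingertip

## Robot

A 7-joint arm with a two-finger parallel gripper is mounted at the origin on a cart in front of the work surface, level with it; the furniture and walls round the work are solid. World frame = base frame: x ahead of the robot, y to its left, z up, the work surface at z = 0. Lengths are in m, angles in degrees, forces in N, time in s.
With the tool pointing down it reaches from about 0.425 to 0.875 m from the base axis. Payload 4.7 kg.
Tool frame: the origin (TCP) lies midway between the tips of the shut fingers; the grasp point (between the pads) lies 19 mm behind it; z points along the fingers, y is the direction in which the jaws open and shut (so a half turn about z gives the same grasp; the last joint's range is limited). The gripper opens to 87 mm and grips with 3 to 60 N. Pads are 19 mm wide; open, the fingers measure 117 mm over their backs; the gripper's body (75 mm by 190 mm) begins 51 mm behind the grasp point.
Start: joints at [-71.843, 18.392, -4.016, 83.108, 1.295, 78.541, -3.26], TCP at [0.194, 0.62, 0.223] pointing down, gripper open.
Joint ranges: [-163.93, 163.93], [-17.29, 119.83], [-79.2, 71.16], [3.27, 140.29], [-89.18, 269.18], [5.43, 117.66], [-154.24, 154.24]. Speed limits (degrees/s): [147.25, 147.25, 180, 180, 180, 180, 180].

## Interface

Orientations are given as [roll, pitch, yaw] about the fixed x, y, z axes, in that order (R = Rz(yaw) Ry(pitch) Rx(roll)).
In Python, from cell import env gives the robot as it stands. The module is installed in compiled form; this text tells all that it offers.
- The arm moves only by the tool servo_tool, never from a script. Its argument "plan" is a list of rows, each a list of 3 entries, a list of its own where there are three numbers: the opening, from 0 (shut) to 1 (fully open), then the shift along the tool's x, y, z in cm, then the turn, a rotation vector about the tool's x, y, z in degrees. A call has 1 to 20 rows; each row shifts and turns the pose as measured when the row begins, along the tool's axes as they then stand; what a row does not reach is not made up. A row lasts 1/12 s, in which the tool goes at most 41.7 mm and 7.16 degrees, less where a joint would pass 70% of its speed; a pose out of reach is approached as far as the arm can. A call is refused whole if a number of a shift passes 4.17 or a number of a turn 7.16, either way. A call with a gripper value outside its range is refused whole. The fingers move at their own pace and stop on an object; "force" is the grip in N (left out, the last holds). Time passes only in rows, so rows that do not move let the fingers close. It gives the time, the measured TCP pose, the force and the opening at its end, in the units of the state.
- env.get_obs(): the state, without advancing time (a new reading comes with each control period).
- env.read_camera(name): name is "side" or "top" or "wrist"; returns a dict with "image" (420x560x3 uint8, blue, green, red), "fx", "fy", "cx", "cy" (pixels), "rvec" (rotation vector, rad) and "tvec" (3), from world to camera coordinates, as OpenCV has them; the wrist camera has in their place "T_tool_cam" (4x4, takes a point from camera to tool coordinates, whose origin is the TCP and whose axes are the flange's). Camera axes: x right, y down, z forward; pixel columns grow to the right and rows downward; lengths in m; the calibration is good to about 2 mm. The wrist camera is an equidistant fisheye: a pixel r from the principal point sees the ray r / f radians off the axis. A picture is of the moment at which its call begins: read the wrist's pose just before it. There is no depth.
- env.sign_off(): hands the job in, once; it reports no verdict.
The state is a dict: "time_s": time; "qpos": joint angles; "joint_velocities": joint speeds; "effort": joint torques, N m; "tool_pos": TCP position; "tool_rot": TCP orientation; "force": force on the tool from outside, world axes, zero at the start; "wrist_torque": the same for the moment, N m; "grip_width": finger opening in m.
Only numpy, scipy, OpenCV 4.12 (cv2) and the standard library are available. Lean on these libraries where they do the work, as an engineer would, in place of code of your own. Each camera call takes 0.05 s, during which the arm holds its last target. There are 200 camera calls.

## Task

The DC distribution box on the bench was left switched on and must be dead before anyone wires it up. Run a fingertip lightly along its row of rocker switches, from the channel farthest from the wide master rocker up to the master itself beside the fuse cap, so that each rocker tips over to its ring-marked side in turn, one after another, the master last. Only touch: do not pinch, lift or shove the box or press hard on it, leave the small things around it alone, and finish with the hand clear.

Things in the scene. Friction and masses are not known exactly. Their poses are not given: they have to be found in the camera images.
- dcbox: Unplugged DC distribution box, loose on rubber feet: grey-topped aluminium, black end caps, 90 (x) x 290 (y) x 48 (z) mm, 1.8 kg. Origin: centre of its underside, on the bench; y along the row of rockers, master at the -y end, z up. Panel at z = 48 mm, rocker frames to z = 49, flush sockets at x = +31 to z = 50, black fuse cap at x = +31, y = -122 to z = 54. Slides if pushed sideways with over 10 N.
- rocker1 (a joint): Angle (rad) of the first rocker about its hinge across the row. 0 = on: +y end (white bar) down, -y end (white ring) standing 8 mm above the frame. 0.40 = off: -y end down. Over-centre spring: past 0.20 it snaps over and stays. About 5 N on the raised end, down to less than 4 mm above the frame, tips it; a flat fingertip sweeping lower than 2 mm rests on both ends and jams.
- rocker1_mid (a point): Middle of the first rocker (black, 29 mm along the row, 20 mm wide, in a grey frame 36 mm long): bottom of the shallow valley between its two sloping faces, 51.5 mm above the bench (2.5 mm above the frame), at x = 0, y = 98 mm of the box. Fixed to the box, with its axes.
- rocker2 (a joint): Angle (rad) of the second rocker about its hinge across the row. 0 = on: +y end (white bar) down, -y end (white ring) standing 8 mm above the frame. 0.40 = off: -y end down. Over-centre spring: past 0.20 it snaps over and stays. About 5 N on the raised end, down to less than 4 mm above the frame, tips it; a flat fingertip sweeping lower than 2 mm rests on both ends and jams.
- rocker2_mid (a point): Middle of the second rocker (black, 29 mm along the row, 20 mm wide, in a grey frame 36 mm long): bottom of the shallow valley between its two sloping faces, 51.5 mm above the bench (2.5 mm above the frame), at x = 0, y = 56 mm of the box. Fixed to the box, with its axes.
- rocker3 (a joint): Angle (rad) of the third rocker about its hinge across the row. 0 = on: +y end (white bar) down, -y end (white ring) standing 8 mm above the frame. 0.40 = off: -y end down. Over-centre spring: past 0.20 it snaps over and stays. About 5 N on the raised end, down to less than 4 mm above the frame, tips it; a flat fingertip sweeping lower than 2 mm rests on both ends and jams.
- rocker3_mid (a point): Middle of the third rocker (black, 29 mm along the row, 20 mm wide, in a grey frame 36 mm long): bottom of the shallow valley between its two sloping faces, 51.5 mm above the bench (2.5 mm above the frame), at x = 0, y = 14 mm of the box. Fixed to the box, with its axes.
- rocker4 (a joint): Angle (rad) of the fourth rocker about its hinge across the row. 0 = on: +y end (white bar) down, -y end (white ring) standing 8 mm above the frame. 0.40 = off: -y end down. Over-centre spring: past 0.20 it snaps over and stays. About 5 N on the raised end, down to less than 4 mm above the frame, tips it; a flat fingertip sweeping lower than 2 mm rests on both ends and jams.
- rocker4_mid (a point): Middle of the fourth rocker (black, 29 mm along the row, 20 mm wide, in a grey frame 36 mm long): bottom of the shallow valley between its two sloping faces, 51.5 mm above the bench (2.5 mm above the frame), at x = 0, y = -28 mm of the box. Fixed to the box, with its axes.
- master (a joint): Angle (rad) of the master rocker about its hinge across the row. 0 = on: +y end (white bar) down, -y end (white ring) standing 8 mm above the frame. 0.40 = off: -y end down. Over-centre spring: past 0.20 it snaps over and stays. About 5 N on the raised end, down to less than 4 mm above the frame, tips it; a flat fingertip sweeping lower than 2 mm rests on both ends and jams.
- master_mid (a point): Middle of the master rocker (the wide one; black, 29 mm along the row, 36 mm wide, in a grey frame 36 mm long): bottom of the shallow valley between its two sloping faces, 51.5 mm above the bench (2.5 mm above the frame), at x = 0, y = -86 mm of the box. Fixed to the box, with its axes.
- board: Small green circuit board, 15 x 35 x 4 mm, lying loose in front of the box; a bystander. Origin: centre of its underside.
- screwdriver: Small driver with a blue handle, 151 mm long, 15 mm thick, lying loose behind the box; a bystander. Origin: centre of its underside.
- loupe: Black eye loupe, 33 mm across, 30 mm high, standing loose behind the box; a bystander. Origin: centre of its underside.
- usb_dongle: Black dongle with a metal plug, 17 x 56 x 9 mm, lying loose in front of the box; a bystander. Origin: centre of its underside.

How it is judged (in metres and radians):
On the way, in this order (a step that is already met when the one before it is completed fails the run):
1. the first rocker is tipped to off while the later ones are still on (value of joint rocker1 above 0.33 rad and value of joint each of rocker2, rocker3, rocker4, master below 0.06 rad), for 0.02 s.
2. the second rocker is tipped to off while the later ones are still on (value of joint each of rocker1, rocker2 above 0.33 rad and value of joint each of rocker3, rocker4, master below 0.06 rad), for 0.02 s.
3. the third rocker is tipped to off while the later ones are still on (value of joint each of rocker1, rocker2, rocker3 above 0.33 rad and value of joint each of rocker4, master below 0.06 rad), for 0.02 s.
4. the fourth rocker is tipped to off while the later ones are still on (value of joint each of rocker1, rocker2, rocker3, rocker4 above 0.33 rad and value of joint master below 0.06 rad), for 0.02 s.
5. the master rocker is tipped to off, after the four channels (value of joint each of rocker1, rocker2, rocker3, rocker4, master above 0.33 rad), for 0.02 s.
At the end, for the whole second after the job is handed in: All five rockers are off (joint above 0.33 of 0.40 rad), the box stands level within 20 mm of where it stood, and the four bystanders lie within 15 mm of where they were (all of step 5 and distance of dcbox from where it was at the start of the episode below 0.02 m and angle between dcbox's own z axis and vertical below 0.03 rad and linear speed of dcbox below 0.01 m/s and distance of each of board, screwdriver, loupe, usb_dongle from where it was at the start of the episode below 0.015 m); the robot touches nothing.
It fails at once if the box is lifted or carried (5 mm) (height (world z) of dcbox above 0.005 m or angle between dcbox's own z axis and vertical above 0.06 rad).
It fails at once if the box is shoved more than 20 mm (distance of dcbox from where it was at the start of the episode above 0.02 m).
It fails at once if the box or its switches are pressed hard (over 50 N) (contact force between the fingers and dcbox above 50 N).
It fails at once if a bystander is moved or picked up (15 mm) (distance of any of board, screwdriver, loupe, usb_dongle from where it was at the start of the episode above 0.015 m).
It also fails if it takes over 42 s, if anything falls off the work surface, if the arm or the gripper's body presses on something with over 40 N, if the wrist force passes 120 N, or if a joint passes its speed limit or range.

## Working session

There is one attempt and no reset: what is moved stays moved. The work goes in short steps, Python scripts to look and compute and a tool call to move; the robot and the scene stay as the last step left them, time stands still between calls to the robot, and variables do not carry over. Pictures are saved under pics/ and viewed, about 8 in all and at most 12, crops included, and the job is handed in when it is done.

Besides the shell and the picture viewer there is one more tool, called after "Request:" as name([rows], argument=value, ...), one row to a line, values as JSON. servo_tool: Moves the arm, as the interface text tells. Its arguments: {"type":"object","properties":{"plan":{"type":"array"},"force":{"type":"number"}},"required":["plan"]}

```bash
mkdir -p pics; python3 - <<'E'
from cell import env
import cv2
o=env.get_obs()
print({k:(v if not hasattr(v,'round') else v) for k,v in o.items()})
for n in ['top','side']:
    c=env.read_camera(n); cv2.imwrite(f'pics/{n}0.png',c['image']); print(n,c['fx'],c['cx'],c['cy'],c['rvec'],c['tvec'])
E
```

```text
{'time_s': 0.0, 'qpos': array([-71.84342135,  18.43796162,  -4.01453725,  83.17507415,
         1.29534408,  78.54191655,  -3.26103077]), 'joint_velocities': array([ 0.12960308,  0.04229375, -0.05705612, -0.02389456,  0.08827666,
       -0.01707773,  0.02022294]), 'effort': array([ 4.11750925e-04, -4.91276872e+01, -4.03775359e-01, -3.12528992e+01,
       -6.39540888e-02,  4.35813633e-02,  1.71979000e-04]), 'tool_pos': array([0.19371518, 0.61987393, 0.22147233]), 'tool_rot': array([-1.79890308e+02,  6.50498678e-03,  1.62651275e+02]), 'force': array([ 1.233082  ,  0.04483954, -0.06756736]), 'wrist_torque': array([-0.00450614, -0.02717558,  0.02500109]), 'grip_width': 0.08696088951249396}
top 485.3481725412312 276.49851832056174 209.40041035126302 [ 2.09618194 -2.13284774  0.17610498] [-0.121166    0.58597151  0.82954243]
side 478.10181161342405 285.044546006628 216.57192028690216 [ 0.22265047 -2.50557244  1.75888984] [0.55888658 0.15951934 0.67580079]
```

View pics/top0.png

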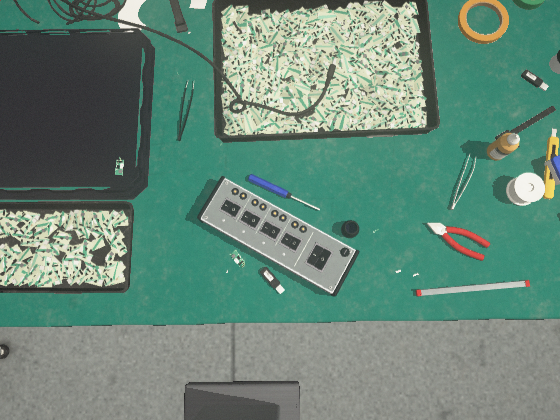

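The box lies diagonally at about (280,236), with the master at (319,257) and the fuse cap at (345,252). Next I'll zoom in.

```bash
cat > h.py <<'E'
import numpy as np, cv2
def unproj(c,uv,z):
    R,_=cv2.Rodrigues(np.array(c['rvec'],float)); t=np.array(c['tvec'],float).ravel()
    o=-R.T@t; uv=np.atleast_2d(uv).astype(float)
    d=np.c_[(uv[:,0]-c['cx'])/c['fx'],(uv[:,1]-c['cy'])/c['fy'],np.ones(len(uv))]@R
    return o+d*((z-o[2])/d[:,2])[:,None]
def proj(c,P):
    K=np.array([[c['fx'],0,c['cx']],[0,c['fy'],c['cy']],[0,0,1.]])
    return cv2.projectPoints(np.array(P,float),np.array(c['rvec'],float),np.array(c['tvec'],float),K,None)[0][:,0]
E
python3 - <<'E'
from cell import env
from h import *
c=env.read_camera('top'); 
cr=c['image'][165:305,190:370]; cv2.imwrite('pics/top1.png',cv2.resize(cr,None,fx=4.2,fy=4.2,interpolation=cv2.INTER_CUBIC))
print(unproj(c,[[230,208],[250,218],[270,230],[290,241],[319,257]],.0515).round(4))
print(unproj(c,[[345,252]],.054).round(4), unproj(c,[[349,229],[272,280],[238,259],[284,192]],0.01).round(3))
E
```

```text
[[ 0.5884 -0.0463  0.0515]
 [ 0.5692 -0.0828  0.0515]
 [ 0.5464 -0.1189  0.0515]
 [ 0.5258 -0.1547  0.0515]
 [ 0.4961 -0.2059  0.0515]]
[[ 0.504  -0.2523  0.054 ]] [[ 0.552 -0.267  0.01 ]
 [ 0.459 -0.12   0.01 ]
 [ 0.499 -0.057  0.01 ]
 [ 0.626 -0.145  0.01 ]]
```

View pics/top1.png

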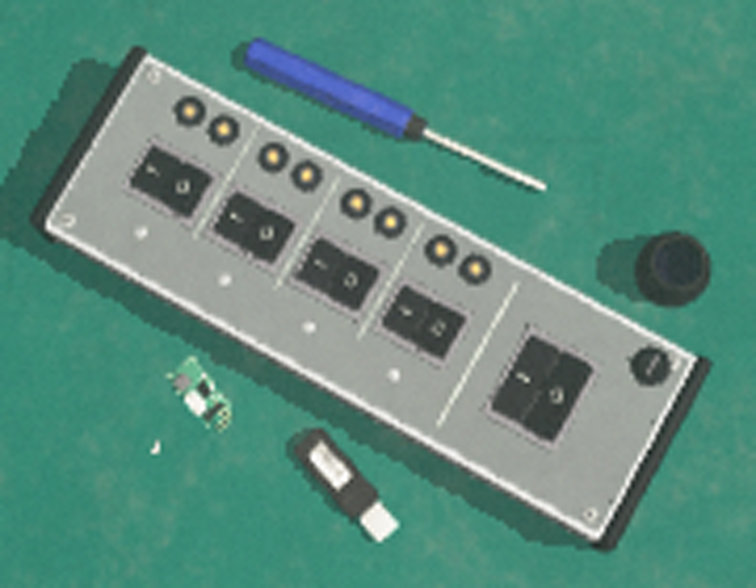

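View pics/side0.png

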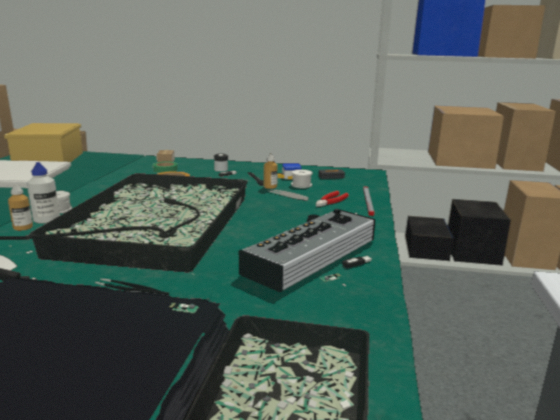

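The top view shows the rockers running from upper left (rocker 1) to lower right (master). Ring ends face the master and the sockets face away from the robot. Measured spacing is 184 mm, which matches 98+86, and the side view shows the space above the box is clear. Next I fit the box pose and start moving toward it.

```bash
python3 - <<'E'
from cell import env
from h import *
from scipy.optimize import least_squares
c=env.read_camera('top')
uv=np.array([[173,182],[254,229],[337,273],[424,322],[541,388],[651,366]])/4.2+[190,165]
B=np.array([[0,98,51.5],[0,56,51.5],[0,14,51.5],[0,-28,51.5],[0,-86,51.5],[31,-122,54]])/1e3
def W(p,B=B):
    s,k=np.sin(p[2]),np.cos(p[2]); return np.c_[p[0]+k*B[:,0]-s*B[:,1],p[1]+s*B[:,0]+k*B[:,1],B[:,2]]
r=least_squares(lambda p:(proj(c,W(p))-uv).ravel(),[.54,-.13,-.52])
print(r.x,np.degrees(r.x[2]),r.fun.round(2)); print(W(r.x).round(4)); np.save('pose.npy',r.x)
E
```

```text
[ 0.53866971 -0.1318779  -0.53028343] -30.383002466531508 [-0.63 -0.26 -0.06 -0.36  0.25  0.37 -0.19  0.03  0.31  0.16  0.31  0.03]
[[ 0.5882 -0.0473  0.0515]
 [ 0.567  -0.0836  0.0515]
 [ 0.5458 -0.1198  0.0515]
 [ 0.5245 -0.156   0.0515]
 [ 0.4952 -0.2061  0.0515]
 [ 0.5037 -0.2528  0.054 ]]
```

Request:
servo_tool([
  [0, [-4, -0.3, 0], [0, 0, 3.6]],
  [0, [-4, -0.3, 0], [0, 0, 3.6]],
  [0, [-4, -0.3, 0], [0, 0, 3.6]],
  [0, [-4, -0.3, 0], [0, 0, 3.6]],
  [0, [-4, -0.3, 0], [0, 0, 3.6]],
  [0, [-4, -0.3, 0], [0, 0, 3.6]],
  [0, [-4, -0.3, 0], [0, 0, 3.6]],
  [0, [-4, -0.3, 0], [0, 0, 3.6]],
  [0, [-4, -0.3, 0], [0, 0, 3.6]],
  [0, [-4, -0.3, 0], [0, 0, 3.6]],
  [0, [-4, -0.3, 0], [0, 0, 3.6]],
  [0, [-4, -0.3, 0], [0, 0, 3.6]],
  [0, [-4, -0.3, 0], [0, 0, 3.6]],
  [0, [-4, -0.3, 0], [0, 0, 3.6]],
  [0, [-4, -0.3, 0], [0, 0, 3.6]],
  [0, [-4, -0.3, 0], [0, 0, 3.6]],
], force=10)

```text
time_s: 1.53
tool_pos: [0.5996, 0.1506, 0.2128]
tool_rot: [-179.5, -0.2, 103.8]
force: [0.3, 0.3, 0.0]
grip_width: 0.0009
```

Request:
servo_tool([
  [0, [-2.3, 0.4, 1], [0, 0, 6.3]],
  [0, [-2.3, 0.4, 1], [0, 0, 6.3]],
  [0, [-2.3, 0.4, 1], [0, 0, 6.3]],
  [0, [-2.3, 0.4, 1], [0, 0, 6.3]],
  [0, [-2.3, 0.4, 1], [0, 0, 6.3]],
  [0, [-2.3, 0.4, 1], [0, 0, 6.3]],
  [0, [-2.3, 0.4, 1], [0, 0, 6.3]],
  [0, [0, 0, 0], [0, 6.25, 0]],
  [0, [0, 0, 0], [0, 6.25, 0]],
  [0, [0, 0, 0], [0, 6.25, 0]],
  [0, [0, 0, 0], [0, 6.25, 0]],
  [0, [0, 0, 0], [0, 0, 0]],
])

```text
time_s: 2.53
tool_pos: [0.6113, -0.0315, 0.1388]
tool_rot: [180.0, -25.5, 56.2]
force: [-1.5, -0.9, -0.9]
grip_width: 0.0004
```

```bash
cat > st.py <<'E'
# state in box frame; errors to the wanted pose; usage st.py x y z (box mm) -> shift in tool cm, turn deg
import sys
from cell import env
from h import *
from scipy.spatial.transform import Rotation as Ro
p=np.load('pose.npy'); o=env.get_obs()
Rb=Ro.from_euler('z',p[2]); b=np.array([p[0],p[1],0])
T=Ro.from_euler('xyz',o['tool_rot'],degrees=True)
tb=Rb.inv().apply(o['tool_pos']-b)*1e3
edge=Rb.inv().apply(o['tool_pos']+T.apply([-.0095,0,0])-b)*1e3
want=Rb*Ro.from_euler('z',90,degrees=True)*Ro.from_euler('x',180,degrees=True)*Ro.from_euler('y',25,degrees=True)
print('t',o['time_s'],'tcp box mm',tb.round(1),'edge',edge.round(1),'F',o['force'].round(1),'q',o['qpos'].round(0))
print('turn',(T.inv()*want).as_rotvec(degrees=True).round(2))
for nm,v in [('-y',[0,-1,0]),('up',[0,0,1]),('+x',[1,0,0])]: print('10mm',nm,(T.inv()*Rb).apply(v).round(3))
if len(sys.argv)>3:
    g=np.array(sys.argv[1:4],float)-edge; print('shift cm for edge',((T.inv()*Rb).apply(g)/10).round(2))
E
python3 st.py 0 124 75
```

```text
t 2.5333 tcp box mm [ 11.9 123.3 138.8] edge [ 11.4 114.7 134.7] F [-1.5 -0.9 -0.9] q [-13.  12.  31. 107. -36.  60.   1.]
turn [ 1.47 -0.47 -3.1 ]
10mm -y [-0.901  0.06  -0.429]
10mm up [ 0.43   0.    -0.903]
10mm +x [0.054 0.998 0.026]
shift cm for edge [-1.79 -1.19  5.76]
```

Request:
servo_tool([
  [0, [-0.9, -0.6, 2.9], [1.5, -0.5, -3.1]],
  [0, [-0.9, -0.6, 2.9], [0, 0, 0]],
  [0, [0, 0, 0], [0, 0, 0]],
])

```text
time_s: 2.78
tool_pos: [0.6068, -0.0198, 0.0796]
tool_rot: [179.9, -24.8, 59.6]
force: [-1.2, 0.7, -1.4]
grip_width: 0.0004
```

```bash
python3 st.py 0 124 55; python3 - <<'E'
from cell import env
from h import *
a=env.read_camera('side')['image'][150:300,200:400]; b=env.read_camera('top')['image'][165:305,170:370]
f=lambda i:cv2.resize(i,None,fx=3.9,fy=3.9,interpolation=cv2.INTER_CUBIC)
cv2.imwrite('pics/s2.png',f(a)); cv2.imwrite('pics/t2.png',f(b))
w=env.read_camera('wrist')['image']; cv2.imwrite('pics/w2.png',w)
E
```

```text
t 2.7833 tcp box mm [  2.1 131.1  79.6] edge [  2.1 122.5  75.6] F [-1.2  0.7 -1.4] q [-13.  17.  30. 110. -40.  56.   8.]
turn [ 0.15  0.24 -0.04]
10mm -y [-0.908  0.002 -0.419]
10mm up [ 0.419  0.002 -0.908]
10mm +x [0.001 1.    0.003]
shift cm for edge [-0.72 -0.21  1.93]
```

View pics/s2.png

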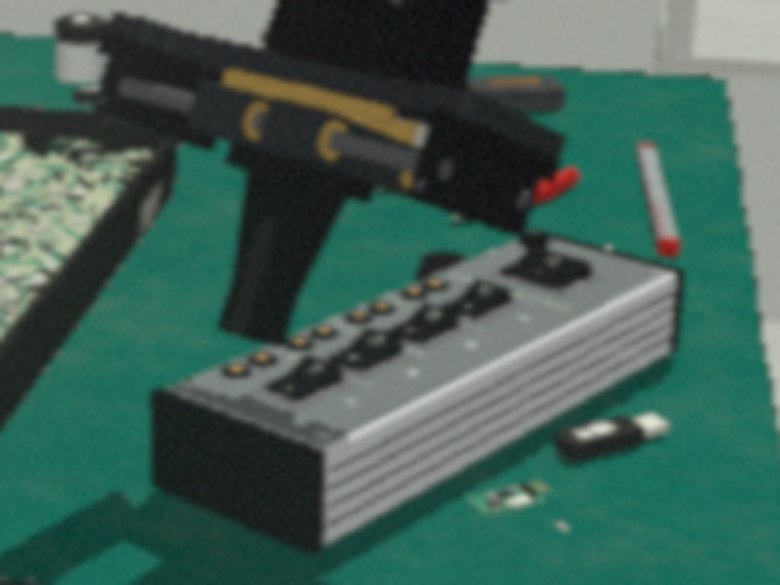

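View pics/w2.png

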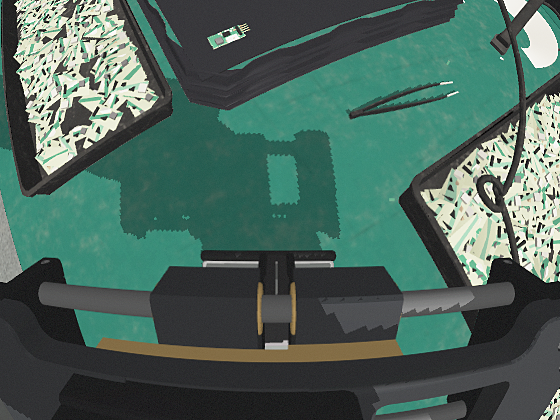

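Request:
servo_tool([
  [0, [-0.72, -0.2, 1.9], [0, 0, 0]],
  [0, [0, 0, 0], [0, 0, 0]],
])

```text
time_s: 3.1
tool_pos: [0.6145, -0.0188, 0.07]
tool_rot: [178.9, -25.2, 60.0]
force: [-1.5, 1.0, -1.5]
grip_width: 0.0004
```

```bash
python3 st.py 0 124 50
```

```text
t 3.1 tcp box mm [  8.2 136.   70. ] edge [  8.3 127.4  65.9] F [-1.5  1.  -1.5] q [-12.  18.  29. 110. -41.  54.  10.]
turn [ 0.95 -0.16  0.36]
10mm -y [-0.905  0.001 -0.425]
10mm up [ 0.425  0.018 -0.905]
10mm +x [-0.006  1.     0.017]
shift cm for edge [-0.98 -0.86  1.29]
```

Request:
servo_tool([
  [0, [-0.5, -0.8, 0.6], [0.9, 0, 0]],
  [0, [0, 0, 0], [0, 0, 0]],
])

```text
time_s: 3.27
tool_pos: [0.6089, -0.016, 0.0657]
tool_rot: [179.6, -25.2, 60.2]
force: [-0.3, -0.2, -0.4]
grip_width: 0.0
```

```bash
python3 st.py 0 124 52
```

```text
t 3.2667 tcp box mm [  2.  135.4  65.7] edge [  2.  126.9  61.7] F [-0.3 -0.2 -0.4] q [-12.  18.  29. 110. -42.  55.  10.]
turn [ 0.17 -0.24  0.55]
10mm -y [-0.905 -0.007 -0.426]
10mm up [ 0.426  0.007 -0.905]
10mm +x [-0.01   1.     0.003]
shift cm for edge [-0.67 -0.21  0.75]
```

Request:
servo_tool([
  [0, [-0.35, -0.1, 0.35], [0, 0, 0.5]],
  [0, [-0.3, -0.1, 0.3], [0, 0, 0]],
  [0, [0, 0, 0], [0, 0, 0]],
])

```text
time_s: 3.52
tool_pos: [0.6075, -0.0182, 0.0599]
tool_rot: [179.6, -25.4, 59.7]
force: [0.3, -0.3, -0.3]
grip_width: 0.0004
```

```bash
python3 st.py 0 124 50
```

```text
t 3.5167 tcp box mm [  1.9 132.9  59.9] edge [  1.9 124.3  55.8] F [ 0.3 -0.3 -0.3] q [-12.  18.  29. 111. -42.  54.  11.]
turn [ 0.39 -0.36  0.1 ]
10mm -y [-0.904  0.001 -0.428]
10mm up [ 0.428  0.007 -0.904]
10mm +x [-0.002  1.     0.007]
shift cm for edge [-0.28 -0.2   0.51]
```

Request:
servo_tool([
  [0, [-0.17, -0.15, 0.36], [0, 0, 0]],
  [0, [-0.09, 0, 0.18], [0, 0, 0]],
])

```text
time_s: 3.68
tool_pos: [0.6067, -0.0179, 0.0544]
tool_rot: [179.5, -25.4, 59.7]
force: [0.7, -0.1, -0.2]
grip_width: 0.0007
```

Request:
servo_tool([
  [0, [-0.06, 0, 0.12], [0, 0, 0]],
])

```text
time_s: 3.77
tool_pos: [0.6066, -0.018, 0.0529]
tool_rot: [179.5, -25.4, 59.7]
force: [-0.1, -0.4, 0.1]
grip_width: 0.0006
```

Request:
servo_tool([
  [0, [-0.06, 0, 0.12], [0, 0, 0]],
])

```text
time_s: 3.85
tool_pos: [0.6069, -0.018, 0.052]
tool_rot: [179.5, -25.5, 59.7]
force: [-4.8, -0.3, 10.9]
grip_width: 0.0004
```

Request:
servo_tool([
  [0, [-0.06, 0, 0.12], [0, 0, 0]],
])

```text
time_s: 3.93
tool_pos: [0.607, -0.018, 0.0519]
tool_rot: [179.5, -25.6, 59.7]
force: [-7.4, -1.6, 13.2]
grip_width: 0.0007
```

Touch at TCP z ≈ 52.3 mm puts the leading edge at 48.1 mm, which agrees with the 48 mm panel. I'll lift 4 mm and start the sweep.

Request:
servo_tool([
  [0, [0.18, 0, -0.38], [0, 0, 0]],
  [0, [0, 0, 0], [0, 0, 0]],
])

```text
time_s: 4.1
tool_pos: [0.6073, -0.0185, 0.0568]
tool_rot: [179.5, -25.6, 59.7]
force: [0.6, 0.2, 0.2]
grip_width: 0.0007
```

```bash
python3 st.py 0 116 52
```

```text
t 4.1 tcp box mm [  1.8 132.5  56.8] edge [  1.8 124.   52.7] F [0.6 0.2 0.2] q [-11.  18.  29. 111. -43.  54.  11.]
turn [ 0.5  -0.58  0.04]
10mm -y [-0.902  0.003 -0.432]
10mm up [ 0.432  0.008 -0.902]
10mm +x [-0.001  1.     0.009]
shift cm for edge [-0.75 -0.18 -0.28]
```

Request:
servo_tool([
  [0, [-0.38, -0.15, -0.13], [0, 0, 0]],
  [0, [-0.36, 0, -0.17], [0, 0, 0]],
  [0, [-0.36, 0, -0.17], [0, 0, 0]],
  [0, [-0.36, 0, -0.17], [0, 0, 0]],
])

```text
time_s: 4.43
tool_pos: [0.5974, -0.031, 0.0559]
tool_rot: [179.5, -25.6, 59.8]
force: [0.8, 0.7, 1.4]
grip_width: 0.0002
```

```bash
python3 st.py 0 105 52
```

```text
t 4.4333 tcp box mm [ -0.4 116.7  55.9] edge [ -0.4 108.2  51.8] F [0.8 0.7 1.4] q [-10.  18.  29. 112. -43.  54.  13.]
turn [ 0.45 -0.62  0.14]
10mm -y [-0.902  0.001 -0.432]
10mm up [ 0.432  0.008 -0.902]
10mm +x [-0.002  1.     0.008]
shift cm for edge [-0.28  0.04 -0.15]
```

Request:
servo_tool([
  [0, [-0.35, 0, -0.2], [0, 0, 0]],
  [0, [-0.36, 0, -0.17], [0, 0, 0]],
  [0, [-0.36, 0, -0.17], [0, 0, 0]],
])

```text
time_s: 4.68
tool_pos: [0.5916, -0.0408, 0.0571]
tool_rot: [179.5, -25.8, 59.8]
force: [2.1, 5.0, 3.5]
grip_width: 0.0006
```

Request:
servo_tool([
  [0, [-0.36, 0, -0.17], [0, 0, 0]],
  [0, [-0.36, 0, -0.17], [0, 0, 0]],
  [0, [-0.36, 0, -0.17], [0, 0, 0]],
])

```text
time_s: 4.93
tool_pos: [0.5878, -0.0475, 0.0598]
tool_rot: [179.4, -26.3, 60.0]
force: [1.3, 2.7, 1.5]
grip_width: 0.0002
```

```bash
python3 st.py 0 80 52
```

```text
t 4.9333 tcp box mm [-0.3 97.6 59.8] edge [-0.2 89.1 55.6] F [1.3 2.7 1.5] q [ -9.  17.  30. 112. -43.  55.  15.]
turn [ 0.43 -1.27  0.32]
10mm -y [-0.897 -0.002 -0.443]
10mm up [ 0.443  0.009 -0.897]
10mm +x [-0.006  1.     0.007]
shift cm for edge [-0.98  0.02 -0.08]
```

The finger is riding up the ramp because the arm is compliant. I'll press down at the ring end instead.

Request:
servo_tool([
  [0, [-0.4, 0, 0.1], [0, 1, 0]],
  [0, [-0.15, 0, 0.35], [0, 0, 0]],
])

```text
time_s: 5.1
tool_pos: [0.5866, -0.051, 0.0549]
tool_rot: [179.3, -27.4, 60.1]
force: [-11.0, -5.4, 26.0]
grip_width: 0.0004
```

Request:
servo_tool([
  [0, [-0.15, 0, 0.35], [0, 0, 0]],
])

```text
time_s: 5.18
tool_pos: [0.5867, -0.0513, 0.0545]
tool_rot: [179.4, -27.6, 60.0]
force: [-16.7, -0.4, 41.1]
grip_width: 0.0
```

```bash
python3 st.py 0 80 52
```

```text
t 5.1833 tcp box mm [ 0.7 93.8 54.5] edge [ 0.7 85.4 50.1] F [-16.7  -0.4  41.1] q [ -7.  18.  30. 113. -45.  56.  18.]
turn [ 0.42 -2.63  0.34]
10mm -y [-0.886 -0.002 -0.464]
10mm up [ 0.464  0.009 -0.886]
10mm +x [-0.006  1.     0.007]
shift cm for edge [-0.39 -0.07 -0.42]
```

Request:
servo_tool([
  [0, [0.23, 0, -0.45], [0, 0, 0]],
  [0, [0.23, 0, -0.45], [0, -2.5, 0]],
  [0, [0, 0, 0], [0, 0, 0]],
])

```text
time_s: 5.43
tool_pos: [0.5849, -0.0567, 0.0647]
tool_rot: [179.4, -24.8, 59.7]
force: [0.3, 0.9, 0.1]
grip_width: 0.0005
```

```bash
python3 st.py 0 70 60; python3 - <<'E'
from cell import env
from h import *
a=env.read_camera('side')['image'][180:290,230:390]
cv2.imwrite('pics/s3.png',cv2.resize(a,None,fx=4.9,fy=4.9,interpolation=cv2.INTER_CUBIC))
E
```

```text
t 5.4333 tcp box mm [ 1.8 88.2 64.7] edge [ 1.8 79.6 60.7] F [0.3 0.9 0.1] q [ -9.  17.  31. 112. -41.  56.  14.]
turn [0.57 0.18 0.06]
10mm -y [-0.908  0.003 -0.42 ]
10mm up [ 0.42   0.009 -0.908]
10mm +x [-0.001  1.     0.01 ]
shift cm for edge [-0.9  -0.18 -0.34]
```

View pics/s3.png

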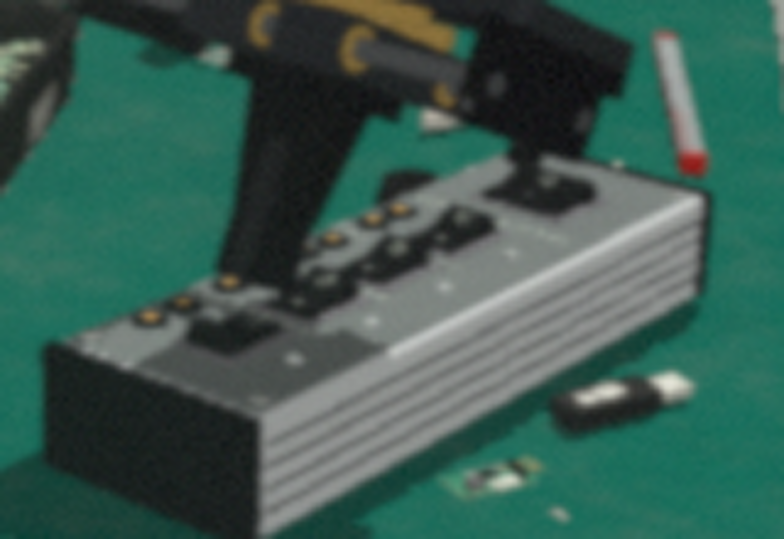

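Rocker 1 at about (235,330) is now tipped, and the others still have their far ends raised. I'll move to rocker 2 in the same way, with smaller presses.

Request:
servo_tool([
  [0, [-1.05, -0.1, -0.5], [0, 0, 0]],
  [0, [-1.05, -0.1, -0.5], [0, 0, 0]],
  [0, [-1.0, 0, -0.5], [0, 0, 0]],
  [0, [0, 0, 0], [0, 0, 0]],
])

```text
time_s: 5.82
tool_pos: [0.5592, -0.0912, 0.0604]
tool_rot: [179.7, -24.6, 59.4]
force: [-0.1, -0.5, -1.0]
grip_width: 0.0007
```

```bash
python3 st.py 0 45 57
```

```text
t 5.8167 tcp box mm [-2.8 45.5 60.4] edge [-2.9 36.9 56.4] F [-0.1 -0.5 -1. ] q [ -6.  16.  32. 113. -40.  57.  17.]
turn [ 0.37  0.4  -0.15]
10mm -y [-0.909  0.005 -0.416]
10mm up [ 0.416  0.005 -0.909]
10mm +x [0.003 1.    0.006]
shift cm for edge [0.76 0.28 0.29]
```

Request:
servo_tool([
  [0, [0.16, 0.1, -0.35], [0, 0, 0]],
  [0, [0.35, 0.1, 0.15], [0, 0, 0]],
  [0, [0.35, 0.1, 0.15], [0, 0, 0]],
  [0, [0, 0, 0], [0, 0, 0]],
])

```text
time_s: 6.15
tool_pos: [0.5649, -0.0882, 0.0639]
tool_rot: [179.8, -24.6, 59.1]
force: [-0.6, 0.3, -0.6]
grip_width: 0.0007
```

```bash
python3 st.py 0 45 57
```

```text
t 6.15 tcp box mm [ 0.5 50.9 63.9] edge [ 0.4 42.3 59.9] F [-0.6  0.3 -0.6] q [ -7.  16.  32. 113. -40.  57.  16.]
turn [ 0.4   0.41 -0.46]
10mm -y [-0.909  0.01  -0.416]
10mm up [ 0.416  0.003 -0.909]
10mm +x [0.008 1.    0.007]
shift cm for edge [ 0.12 -0.04  0.38]
```

Request:
servo_tool([
  [0, [0.14, 0, 0.36], [0, 0, 0]],
  [0, [-0.06, 0, 0.14], [0, 0, 0]],
  [0, [-0.06, 0, 0.14], [0, 0, 0]],
])

```text
time_s: 6.4
tool_pos: [0.5681, -0.0841, 0.0592]
tool_rot: [179.7, -24.7, 59.3]
force: [-1.3, -1.3, 6.1]
grip_width: 0.0005
```

```bash
python3 st.py 0 45 52
```

```text
t 6.4 tcp box mm [ 1.3 56.1 59.2] edge [ 1.2 47.5 55.2] F [-1.3 -1.3  6.1] q [ -7.  17.  32. 113. -41.  57.  17.]
turn [ 0.43  0.3  -0.28]
10mm -y [-0.909  0.008 -0.418]
10mm up [ 0.418  0.005 -0.909]
10mm +x [0.005 1.    0.008]
shift cm for edge [-0.36 -0.12  0.19]
```

Contact at 6 N. I'll press on with a slight move toward the end.

Request:
servo_tool([
  [0, [-0.25, -0.05, 0.17], [0, 0, 0]],
  [0, [-0.15, 0, 0.17], [0, 0, 0]],
])

```text
time_s: 6.57
tool_pos: [0.5677, -0.0852, 0.0553]
tool_rot: [179.6, -24.8, 59.4]
force: [-2.8, -0.2, 8.4]
grip_width: 0.0005
```

```bash
python3 st.py 0 44 52
```

```text
t 6.5667 tcp box mm [ 1.4 54.9 55.3] edge [ 1.4 46.3 51.3] F [-2.8 -0.2  8.4] q [ -7.  17.  32. 113. -41.  56.  17.]
turn [ 0.48  0.23 -0.16]
10mm -y [-0.908  0.006 -0.419]
10mm up [ 0.419  0.007 -0.908]
10mm +x [0.003 1.    0.008]
shift cm for edge [-0.18 -0.14 -0.16]
```

Rocker 2 is down (edge at 51.3 mm). On to rocker 3.

Request:
servo_tool([
  [0, [0.25, 0, -0.55], [0, 0, 0]],
  [0, [0.25, -0.05, -0.55], [0, 0, 0]],
  [0, [-0.9, 0, -0.41], [0, 0, 0]],
  [0, [-0.9, 0, -0.41], [0, 0, 0]],
  [0, [-0.9, 0, -0.41], [0, 0, 0]],
  [0, [-0.5, 0, -0.23], [0, 0, 0]],
  [0, [0, 0, 0], [0, 0, 0]],
])

```text
time_s: 7.15
tool_pos: [0.5462, -0.1181, 0.0672]
tool_rot: [179.7, -24.7, 59.5]
force: [-0.0, 0.8, 0.1]
grip_width: 0.0005
```

```bash
python3 st.py 0 4 58
```

```text
t 7.15 tcp box mm [-0.4 15.7 67.2] edge [-0.5  7.1 63.3] F [-0.   0.8  0.1] q [ -4.  16.  33. 113. -40.  59.  20.]
turn [ 0.4   0.33 -0.15]
10mm -y [-0.909  0.005 -0.417]
10mm up [ 0.417  0.005 -0.909]
10mm +x [0.003 1.    0.007]
shift cm for edge [-0.5   0.05  0.35]
```

Request:
servo_tool([
  [0, [-0.35, 0, 0.2], [0, 0, 0]],
  [0, [-0.15, 0, 0.15], [0, 0, 0]],
  [0, [-0.06, 0, 0.14], [0, 0, 0]],
])

```text
time_s: 7.4
tool_pos: [0.5444, -0.1222, 0.0603]
tool_rot: [179.6, -24.7, 59.3]
force: [-1.6, -0.3, 5.0]
grip_width: 0.0003
```

```bash
python3 st.py 0 4 52
```

```text
t 7.4 tcp box mm [ 0.1 11.3 60.3] edge [ 0.1  2.6 56.3] F [-1.6 -0.3  5. ] q [ -4.  16.  33. 113. -40.  59.  21.]
turn [ 0.48  0.29 -0.27]
10mm -y [-0.908  0.008 -0.418]
10mm up [ 0.418  0.006 -0.908]
10mm +x [0.005 1.    0.008]
shift cm for edge [-0.05 -0.01  0.45]
```

Request:
servo_tool([
  [0, [-0.06, 0, 0.2], [0, 0, 0]],
  [0, [-0.06, 0, 0.18], [0, 0, 0]],
])

```text
time_s: 7.57
tool_pos: [0.5447, -0.1224, 0.0562]
tool_rot: [179.6, -24.7, 59.3]
force: [-0.3, -0.0, -0.4]
grip_width: 0.0009
```

```bash
python3 st.py 0 4 52
```

```text
t 7.5667 tcp box mm [ 0.4 11.3 56.2] edge [ 0.4  2.6 52.2] F [-0.3 -0.  -0.4] q [ -4.  17.  33. 113. -41.  58.  21.]
turn [ 0.5   0.31 -0.27]
10mm -y [-0.909  0.008 -0.418]
10mm up [ 0.418  0.006 -0.909]
10mm +x [0.005 1.    0.009]
shift cm for edge [ 0.11 -0.04  0.08]
```

Rocker 3 snapped away and the force is zero. Now rocker 4.

Request:
servo_tool([
  [0, [0.25, 0, -0.55], [0, 0, 0]],
  [0, [0.2, 0, -0.45], [0, 0, 0]],
  [0, [-0.9, 0, -0.41], [0, 0, 0]],
  [0, [-0.9, 0, -0.41], [0, 0, 0]],
  [0, [-0.9, 0, -0.41], [0, 0, 0]],
  [0, [-0.5, 0, -0.23], [0, 0, 0]],
  [0, [0, 0, 0], [0, 0, 0]],
])

```text
time_s: 8.15
tool_pos: [0.5246, -0.1544, 0.0674]
tool_rot: [179.7, -24.7, 59.4]
force: [-0.4, -0.9, 0.1]
grip_width: 0.0004
```

```bash
python3 st.py 0 -38 57
```

```text
t 8.15 tcp box mm [ -0.7 -26.5  67.4] edge [ -0.8 -35.2  63.4] F [-0.4 -0.9  0.1] q [ -1.  16.  35. 113. -39.  61.  24.]
turn [ 0.4   0.34 -0.16]
10mm -y [-0.909  0.005 -0.417]
10mm up [ 0.417  0.005 -0.909]
10mm +x [0.003 1.    0.007]
shift cm for edge [-0.52  0.07  0.47]
```

Request:
servo_tool([
  [0, [-0.35, 0.05, 0.2], [0, 0, 0]],
  [0, [-0.15, 0, 0.15], [0, 0, 0]],
  [0, [-0.06, 0, 0.14], [0, 0, 0]],
])

```text
time_s: 8.4
tool_pos: [0.5233, -0.1588, 0.0604]
tool_rot: [179.6, -24.7, 59.3]
force: [-0.3, -0.4, 5.1]
grip_width: 0.0005
```

Request:
servo_tool([
  [0, [-0.06, 0, 0.2], [0, 0, 0]],
  [0, [-0.06, 0, 0.18], [0, 0, 0]],
])

```text
time_s: 8.57
tool_pos: [0.5232, -0.1596, 0.0564]
tool_rot: [179.6, -24.6, 59.3]
force: [0.4, -0.3, 0.5]
grip_width: 0.0005
```

```bash
python3 st.py 0 -38 52
```

```text
t 8.5667 tcp box mm [  0.6 -31.7  56.4] edge [  0.6 -40.4  52.4] F [ 0.4 -0.3  0.5] q [ -0.  17.  35. 113. -40.  60.  25.]
turn [ 0.51  0.38 -0.28]
10mm -y [-0.909  0.008 -0.417]
10mm up [ 0.417  0.006 -0.909]
10mm +x [0.005 1.    0.009]
shift cm for edge [ 0.2  -0.06  0.13]
```

Rocker 4 snapped too. I'll lift, move over the master, and check with a picture before pressing.

Request:
servo_tool([
  [0, [0.25, 0, -0.55], [0, 0, 0]],
  [0, [0.2, 0, -0.45], [0, 0, 0]],
  [0, [-0.9, 0, -0.41], [0, 0, 0]],
  [0, [-0.9, 0, -0.41], [0, 0, 0]],
  [0, [-0.9, 0, -0.41], [0, 0, 0]],
  [0, [-0.9, 0, -0.41], [0, 0, 0]],
  [0, [-0.9, 0, -0.41], [0, 0, 0]],
  [0, [0, 0, 0], [0, 0, 0]],
])

```text
time_s: 9.23
tool_pos: [0.4952, -0.2051, 0.0677]
tool_rot: [179.7, -24.6, 59.4]
force: [-0.7, -1.2, 0.8]
grip_width: 0.0009
```

```bash
python3 st.py 0 -96 57; python3 - <<'E'
from cell import env
from h import *
a=env.read_camera('side')['image'][180:290,230:390]; b=env.read_camera('top')['image'][165:305,190:370]
cv2.imwrite('pics/s4.png',np.vstack([cv2.resize(a,(480,330),interpolation=cv2.INTER_CUBIC),cv2.resize(b,(480,270))]))
E
```

```text
t 9.2333 tcp box mm [ -0.4 -85.2  67.7] edge [ -0.5 -93.8  63.7] F [-0.7 -1.2  0.8] q [  4.  17.  37. 112. -39.  64.  30.]
turn [ 0.43  0.38 -0.18]
10mm -y [-0.909  0.006 -0.417]
10mm up [ 0.417  0.005 -0.909]
10mm +x [0.003 1.    0.007]
shift cm for edge [-0.48  0.04  0.52]
```

View pics/s4.png

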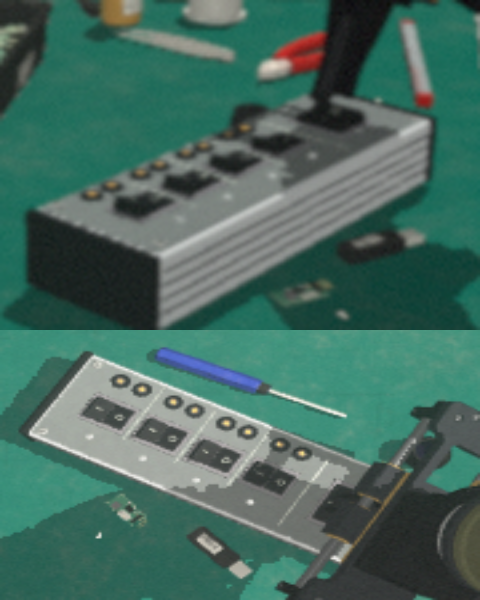

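All four channels show the near (+y) end raised, so they are off. The box and bystanders are in place. Now the master.

Request:
servo_tool([
  [0, [-0.35, 0.05, 0.25], [0, 0, 0]],
  [0, [-0.15, 0, 0.15], [0, 0, 0]],
  [0, [-0.06, 0, 0.14], [0, 0, 0]],
])

```text
time_s: 9.58
tool_pos: [0.4958, -0.2047, 0.06]
tool_rot: [179.7, -24.8, 59.6]
force: [-0.6, -0.4, 0.7]
grip_width: 0.0005
```

Request:
servo_tool([
  [0, [-0.06, 0, 0.2], [0, 0, 0]],
  [0, [-0.06, 0, 0.18], [0, 0, 0]],
])

```text
time_s: 9.75
tool_pos: [0.4968, -0.2046, 0.0569]
tool_rot: [179.6, -24.8, 59.7]
force: [-0.5, -1.4, 2.0]
grip_width: 0.0007
```

```bash
python3 st.py 0 -96 52
```

```text
t 9.75 tcp box mm [  0.7 -83.9  56.9] edge [  0.7 -92.5  52.9] F [-0.5 -1.4  2. ] q [  4.  18.  36. 113. -40.  63.  31.]
turn [0.38 0.19 0.05]
10mm -y [-0.908  0.002 -0.42 ]
10mm up [ 0.42   0.006 -0.908]
10mm +x [-0.001  1.     0.007]
shift cm for edge [-0.35 -0.07 -0.07]
```

Request:
servo_tool([
  [0, [-0.3, 0, 0.0], [0, 0, 0]],
  [0, [-0.15, 0, 0.15], [0, 0, 0]],
])

```text
time_s: 9.92
tool_pos: [0.4961, -0.206, 0.0548]
tool_rot: [179.6, -25.0, 59.8]
force: [-6.5, -1.0, 20.3]
grip_width: 0.0004
```

```bash
python3 st.py 0 -97 52
```

```text
t 9.9167 tcp box mm [  0.8 -85.5  54.8] edge [  0.8 -94.1  50.8] F [-6.5 -1.  20.3] q [  5.  18.  36. 113. -40.  64.  32.]
turn [ 0.33 -0.02  0.16]
10mm -y [-0.906 -0.    -0.423]
10mm up [ 0.423  0.006 -0.906]
10mm +x [-0.003  1.     0.006]
shift cm for edge [-0.21 -0.08 -0.23]
```

Fully down at 20 N (limit 50). I'll lift clear.

Request:
servo_tool([
  [0, [0.25, 0, -0.55], [0, 0, 0]],
  [0, [0.4, 0, -0.9], [0, 0, 0]],
  [0, [1.3, 0, -2.7], [0, 0, 0]],
  [0, [1.3, 0, -2.7], [0, 0, 0]],
  [0, [1.6, 0, -3.5], [0, 0, 0]],
  [0, [1.6, 0, -3.5], [0, 0, 0]],
  [0, [3, 0, 0], [0, 0, 0]],
  [0, [4, 0, 0], [0, 0, 0]],
  [0, [4, 0, 0], [0, 0, 0]],
  [0, [4, 0, 0], [0, 0, 0]],
  [0, [4, 0, 0], [0, 0, 0]],
  [0, [4, 0, 0], [0, 0, 0]],
  [0, [3, 0, 0], [0, 0, 0]],
  [0, [0, 0, 0], [0, 0, 0]],
  [0, [0, 0, 0], [0, 0, 0]],
])

```text
time_s: 11.17
tool_pos: [0.617, 0.0052, 0.3341]
tool_rot: [179.5, -25.1, 59.4]
force: [-0.9, -0.9, -0.3]
grip_width: 0.0005
```

```bash
python3 st.py; python3 - <<'E'
from cell import env
from h import *
a=env.read_camera('side')['image'][180:290,230:390]; b=env.read_camera('top')['image'][165:305,190:370]
cv2.imwrite('pics/s5.png',np.vstack([cv2.resize(a,(480,300),interpolation=cv2.INTER_CUBIC),cv2.resize(b,(386,300))[:, :].copy() if 0 else cv2.copyMakeBorder(cv2.resize(b,(386,300)),0,0,0,94,cv2.BORDER_CONSTANT)]))
E
```

```text
t 11.1667 tcp box mm [ -1.8 157.8 334.1] edge [ -1.8 149.2 330. ] F [-0.9 -0.9 -0.3] q [-15.   4.  28.  92. -26.  77. -14.]
turn [ 0.6  -0.05 -0.24]
10mm -y [-0.906  0.008 -0.423]
10mm up [ 0.423  0.008 -0.906]
10mm +x [0.004 1.    0.01 ]
```

View pics/s5.png

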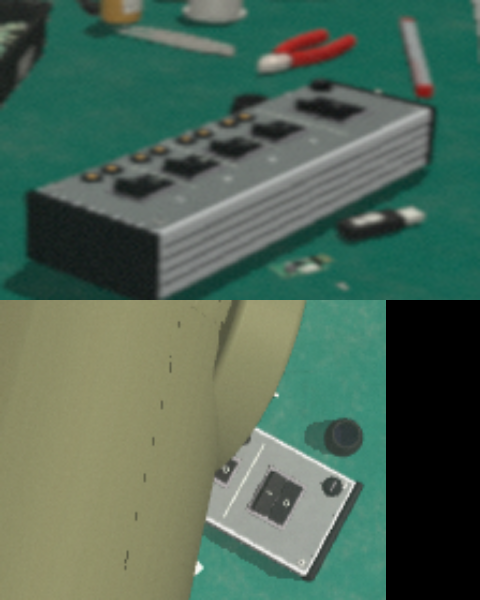

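All five rockers look alike, with the near end up and the box and bystanders unmoved. I'll take one closer look at the master before handing in.

```bash
python3 - <<'E'
from cell import env
from h import *
n=env.read_camera('side')['image']; o=cv2.imread('pics/side0.png')
f=lambda i:cv2.resize(i[195:255,255:380],None,fx=5,fy=5,interpolation=cv2.INTER_CUBIC)
cv2.imwrite('pics/s6.png',np.vstack([f(o),f(n)]))
E
```

```text
(no output)
```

View pics/s6.png

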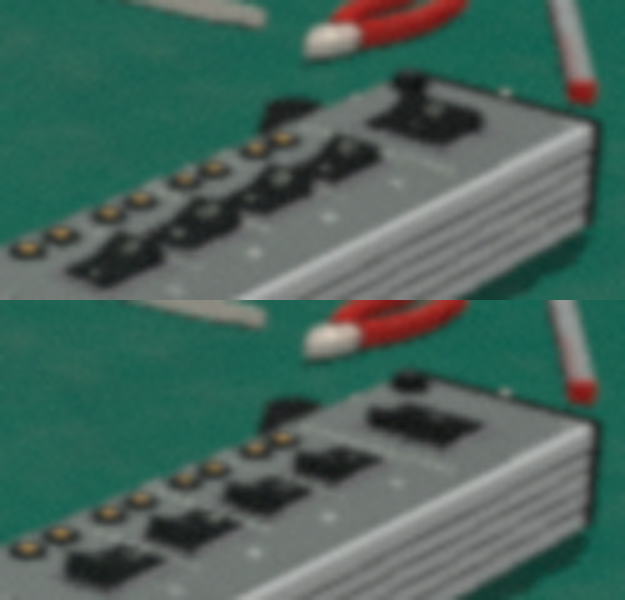

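Before is above and after is below: all five rockers have tipped and the box has not visibly moved. Handing in.

```bash
python3 -c "
from cell import env
print(env.sign_off())"
```

```text
the job is handed in; nothing more can be done
None
```

All five rockers are off, tipped one after another from rocker 1 to the master. The job was handed in at about 11 s of the 42 s limit, with the hand well clear at z ≈ 0.33 m.

- **Method:** I used shut fingers tilted 25°, and touched the panel lightly to set the height. I meant to sweep the row, but on rocker 1 the soft arm rode up the ramp. So I pressed each ring end down in turn and hopped between rockers instead of sliding the whole way.
- **Last checks:** Before-and-after side pictures show all five rockers tipped to the ring side and the box unmoved to the eye. The board, dongle and loupe looked untouched at the end. The screwdriver was last seen in place just before the master press; the arm hid it from the top camera afterwards.
- **What went less well:** On rocker 1 I pressed twice in a row without checking in between. The wrist force reached 41 N down and 17 N sideways, about 44 N together against the 50 N limit, so it was not the light touch asked for. The master peaked at about 21 N, and I read at most about 9 N on the other three.

I could not read the joint angles directly, so "off" rests on the pictures, the fingertip height and the force dropping as each rocker snapped over.

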